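# Lay the keeper bar back across the reel dispenser

## Task

The reels of edging strip have just been changed, so put the dispenser's keeper bar back: take the bar out of the sloping rack, where its upper end lies under the deck and its lower end behind the lip, and lay it across the two cheeks above the reels. It must lie flat in both notches with its grip upward and both ends sticking out about evenly; set it right down into the notches before you let go, and leave the things round about where they are.

Things in the scene. Friction and masses are not known exactly. Their poses are not given: they have to be found in the camera images.
- keeper_grip (a point): Centre of the keeper bar's grip: a black plastic block along the middle of the bar's top face, 70 mm long (along the bar), 14 mm thick (pinch it across this), its top 40 mm above the bar's underside. The point is mid-length, mid-width, 24 mm above the underside. x along the bar (at the start up the slope), y across it, z out of its top face.
- keeper: The loose keeper bar: flat stainless steel, 200 mm long, 24 wide, 8 thick, with the grip block on top; about 0.33 kg, balanced at its middle. Origin mid-length under its flat underside, axes as the grip's. At the start it lies flat on the rack's slope, low end against the lip. The two ends are alike: either may go in either notch.
- rack: Fixed sloping rack, grey sheet steel, 255 x 110 mm, 215 mm high with two small boxes on its deck. Origin on the counter under the middle of the lane; x level, up-slope (70 to 107 degrees to the left of straight ahead, so the low end faces the robot's right). The lane floor, 60 mm wide, rises 30 degrees towards +x, 90 mm over the counter at the origin; its side walls stand only 7 mm above it.
- rack_lip (a point): Top of the lip's inner face, at the rack's low end. The lip stands 14 mm above the lane floor, measured square to it, 66 mm wide, 5 mm thick; the bar's low end rests behind it. Axes as the rack's.
- rack_deck (a point): Middle of the deck's front edge, on its underside. The deck is level, 4 mm thick, 110 mm wide, 179 mm over the counter, and runs 92 mm from here towards the rack's +x. The top 30 mm of the bar lie under it with 25 mm or more of free height above them, square to the slope; it stands on four flat posts, two each side of the lane, 66 mm apart, none nearer the low end than the deck's edge.
- dispenser: Fixed white bench dispenser, base 140 x 172 mm, with two upright cheeks (10 mm thick, 120 mm long in x, middles at y = +75 and -75 mm) and three plastic reels between them, tops 95 mm over the counter. Origin under its middle, on the counter; y from cheek to cheek, z up. The laid bar runs along y; its grip centre is then 134 mm above the origin.
- notch_a (a point): Middle of the floor of the notch in the cheek on the dispenser's +y side. The notch is open at the top, in the middle of the cheek's top edge: flat floor 110 mm over the counter, 32 mm wide at the foot (along x), flaring to 45 mm at the mouth, 14 mm deep. Axes as the dispenser's.
- notch_b (a point): Middle of the floor of the like notch in the cheek on the dispenser's -y side, 150 mm from the other.
- tape_measure: Bystander, loose: round brass tape-measure housing, 72 mm across and 44 mm high over its winding knob, 0.45 kg. Origin at the middle of its underside.
- buckle_dish: Bystander, loose: shallow aluminium dish 120 x 90 x 18 mm with three chrome D-ring buckles in it. Origin at the middle of its underside.
- sleeve: Bystander, loose: translucent green finger sleeve, an upright tube 28 mm across and 75 mm high. Origin at the middle of its underside.
Mind the look-alikes: they are no part of the job. What is meant by the keeper is not yellow, and is the larger of those in its own colour.

How it is judged (in metres and radians):
On the way, in this order (a step that is already met when the one before it is completed fails the run):
1. the bar is out of the rack, held in the gripper: more than 120 mm from where it lay (distance of keeper_grip from where it was at the start of the episode above 0.12 m and contact force between the fingers and keeper above 0.5 N), for 0.1 s.
2. the bar is set down into both notches while the gripper is still on it (within 5 mm of its seated height) (x of keeper_grip in the frame of dispenser between -0.007 and 0.007 m and y of keeper_grip in the frame of dispenser between -0.015 and 0.015 m and z of keeper_grip in the frame of dispenser between 0.129 and 0.139 m and angle between the x axis of keeper_grip and the y axis of dispenser, either way round below 0.1 rad and angle between keeper_grip's own z axis and vertical below 0.06 rad and contact force between the fingers and keeper above 0.5 N), for 0.1 s.
At the end, for the whole second after the job is handed in: the bar lies in both notches, grip up: in line within 0.1 rad, level within 0.06 rad, grip centre within 3 mm of seated height (134 mm), 7 mm of the notch line and 15 mm of midway between the cheeks; tape measure, dish and sleeve within 30 mm of their start (x of keeper_grip in the frame of dispenser between -0.007 and 0.007 m and y of keeper_grip in the frame of dispenser between -0.015 and 0.015 m and z of keeper_grip in the frame of dispenser between 0.131 and 0.137 m and angle between the x axis of keeper_grip and the y axis of dispenser, either way round below 0.1 rad and angle between keeper_grip's own z axis and vertical below 0.06 rad and distance of each of tape_measure, buckle_dish, sleeve from where it was at the start of the episode below 0.03 m); the robot touches nothing.
It fails at once if the tape measure, the buckle dish or the finger sleeve is shifted more than 30 mm or the sleeve is knocked over (distance of any of tape_measure, buckle_dish, sleeve from where it was at the start of the episode above 0.03 m or angle between sleeve's own z axis and vertical above 0.5 rad).
It also fails if it takes over 51 s, if anything falls off the work surface, if the arm or the gripper's body presses on something with over 40 N, if the wrist force passes 120 N, or if a joint passes its speed limit or range.

## Robot

A 7-joint arm with a two-finger parallel gripper is mounted at the origin on the work surface. World frame = base frame: x ahead of the robot, y to its left, z up, the work surface at z = 0. Lengths are in mm, angles in rad, forces in N, time in s.
With the tool pointing down it reaches from about 400 to 875 mm from the base axis. Payload 19.3 kg.
Tool frame: the origin (TCP) lies between the finger pads; the fingertips stand 11 mm ahead of it and the grasp point (between the pads) lies 8 mm behind it (tips_ahead is the distance from the TCP to the fingertips, in mm); z points along the fingers, y is the line along which they close (so a half turn about z gives the same grasp; the last joint's range is limited). The gripper opens to 85 mm and grips with 20 to 120 N. Pads are 22 mm wide; open, the fingers measure 114 mm over their backs; the gripper's body (76 mm by 85 mm) begins 54 mm behind the grasp point. The pads swing forward as they close: fully open they stand 13 mm farther back than shut.
Start: joints at [-1.186, 0.521, -0.036, 1.599, 0.021, 1.021, -0.113], TCP at [274.568, 561.451, 242.291] pointing down, gripper open.
Joint ranges: [-2.91, 2.91], [-0.3, 2.13], [-1.5, 1.42], [0.17, 2.43], [-1.26, 4.41], [0.16, 1.93], [-2.52, 2.52]. Speed limits (rad/s): [1.89, 1.89, 2.39, 2.39, 3.01, 3.01, 3.01].

## Interface

Orientations are given as a unit quaternion [w, x, y, z].
In Python, from workcell import get_obs, read_camera, camera_info, hand_in, tips_ahead gives the robot as it stands. The module is installed in compiled form; this text tells all that it offers.
- The arm moves only by the tool play_rows, never from a script. Its argument "deltas" is a list of rows, each an object of numbers: "ax", "ay", "az": the turn, a rotation vector about the tool's x, y, z in degrees; "tx", "ty", "tz": the shift along the tool's x, y, z in cm; "jaw": the closure in counts, from 0 (fully open) to 255 (shut). A call has 1 to 8 rows; each row is the pose to reach, as a shift and turn from the pose commanded when the call began, along the tool's axes at that moment; what a row does not reach only later rows make up. A row lasts 1/12 s, in which the tool goes at most 41.7 mm and 7.16 degrees, less where a joint would pass 70% of its speed; a pose out of reach is approached as far as the arm can. A call with a gripper value outside its range is refused whole. The fingers move at their own pace and stop on an object; "newtons" is the grip in N (left out, the last holds). Time passes only in rows, so rows that repeat a pose let the fingers close. It gives the time, the measured TCP pose, the force, the opening and the grip force at its end, in the units of the state.
- get_obs(): the state, without advancing time (a new reading comes with each control period).
- read_camera(name): name is "scene" or "top" or "wrist"; returns the picture (480x640x3 uint8, red, green, blue); there is no depth.
- camera_info(name): a dict with "intrinsics" (3x3 intrinsics, pixels), "R" (3x3) and "t" (3): a world point X has camera coordinates R X + t. Camera axes: x right, y down, z forward; pixel columns grow to the right and rows downward; lengths in mm; the calibration is good to about 2 mm. A picture is of the moment at which its call begins: read the wrist's pose just before it. camera_info takes no time and is no camera call; for the wrist camera it gives the pose at the moment of the call.
- hand_in(): hands the job in; it is judged then, once.
The state is a dict: "t": time; "q": joint angles; "dq": joint speeds; "tau": joint torques, N m; "eef_pos": TCP position; "tool_rot": TCP orientation; "contact_force": force on the tool from outside, world axes, zero at the start; "torque": the same for the moment, N m; "opening": finger opening in mm; "grasp_force": force on a finger pad.
Only numpy, scipy, OpenCV 4.12 (cv2) and the standard library are available. Lean on these libraries where they do the work, as an engineer would, in place of code of your own. Each camera call takes 0.05 s, during which the arm holds its last target. There are 200 camera calls.

## Working session

There is one attempt and no reset: what is moved stays moved. The work goes in short steps, Python scripts to look and compute and a tool call to move; the robot and the scene stay as the last step left them, time stands still between calls to the robot, and variables do not carry over. Pictures are saved under pics/ and viewed, at most 10 in all, crops included, and the job is handed in when it is done.

Besides the shell and the picture viewer there is one more tool, called after "Call:" as name(argument=value, ...), one argument or row to a line, values as JSON. play_rows: Moves the arm, as the interface text tells. Its arguments: {"type":"object","properties":{"deltas":{"type":"array"},"newtons":{"type":"number"}},"required":["deltas"]}

```bash
mkdir -p pics; python3 - <<'E'
from workcell import *
import cv2,json
o=get_obs();print(o['t'],o['eef_pos'],o['tool_rot'],o['opening'])
for n in("scene","top"):
    im=read_camera(n);cv2.imwrite(f"pics/{n}0.png",im[:,:,::-1]);c=camera_info(n);print(n,c)
E
```

```text
0.0 [274.47846815 561.15823824 241.72011067] [-7.96528533e-05  2.25482044e-01  9.74247159e-01 -5.60771969e-04] 85.86711688925475
scene {'intrinsics': array([[616.74057793,   0.        , 320.82504076],
       [  0.        , 616.74057793, 250.23700262],
       [  0.        ,   0.        ,   1.        ]]), 'R': array([[-6.73270810e-01,  7.39395923e-01,  2.91800618e-04],
       [ 3.88332186e-01,  3.53938928e-01, -8.50838027e-01],
       [-6.29209448e-01, -5.72731092e-01, -5.25427984e-01]]), 't': array([ 399.48905617, -105.38415757, 2128.10650982])}
top {'intrinsics': array([[555.85374968,   0.        , 323.04709382],
       [  0.        , 555.85374968, 231.28169335],
       [  0.        ,   0.        ,   1.        ]]), 'R': array([[ 0.01850534, -0.99972614, -0.01432487],
       [-0.98073758, -0.01536368, -0.19472481],
       [ 0.1944514 ,  0.01765239, -0.98075331]]), 't': array([ -12.8443096 ,  580.68130004, 1395.42721031])}
```

View pics/scene0.png

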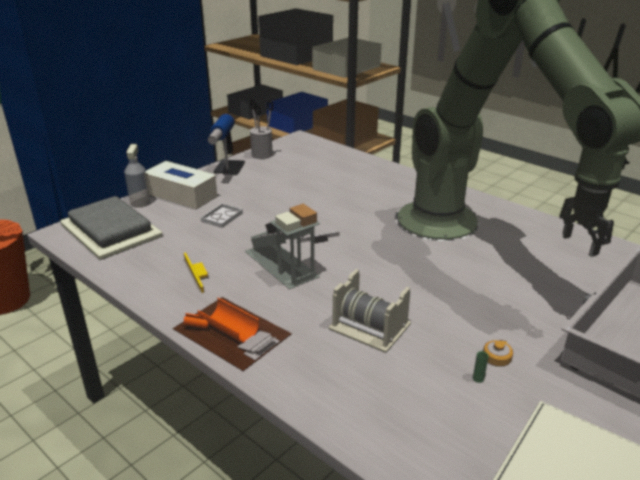

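View pics/top0.png

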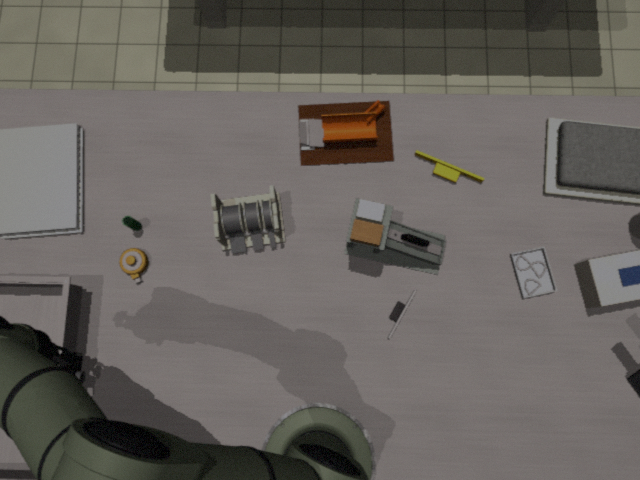

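Candidates for the keeper: the bar in the rack (top 413,240), the yellow bar (top 449,172) and the small steel bar on the counter (top 402,312). The description (not yellow, the larger steel one, in the rack) picks the first. Next is a close crop to check it and measure.

```bash
cat > h.py <<'E'
import numpy as np,cv2
from workcell import *
def ray(c,u,v):
    K,R,t=np.array(c['intrinsics']),np.array(c['R']),np.array(c['t'])
    d=R.T@np.linalg.solve(K,[u,v,1.]);return -R.T@t,d
def onz(c,u,v,z):
    p,d=ray(c,u,v);return p+d*(z-p[2])/d[2]
def proj(c,X):
    x=c['intrinsics']@(c['R']@np.asarray(X,float)+c['t']);return x[:2]/x[2]
def tri(c1,p1,c2,p2):
    A=[];b=[]
    for c,p in((c1,p1),(c2,p2)):
        o,d=ray(c,*p);d=d/np.linalg.norm(d);P=np.eye(3)-np.outer(d,d);A.append(P);b.append(P@o)
    return np.linalg.lstsq(np.vstack(A),np.hstack(b),rcond=None)[0]
E
python3 - <<'E'
import cv2,numpy as np
t=cv2.imread('pics/top0.png')
a=cv2.resize(t[185:285,335:468],(798,600),interpolation=cv2.INTER_CUBIC)
b=cv2.resize(t[180:260,200:300],(800,640),interpolation=cv2.INTER_CUBIC)
cv2.imwrite('pics/cr.png',np.hstack([cv2.resize(a,(400,300)),cv2.resize(b,(400,300))]))
E
```

```text
(no output)
```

View pics/cr.png

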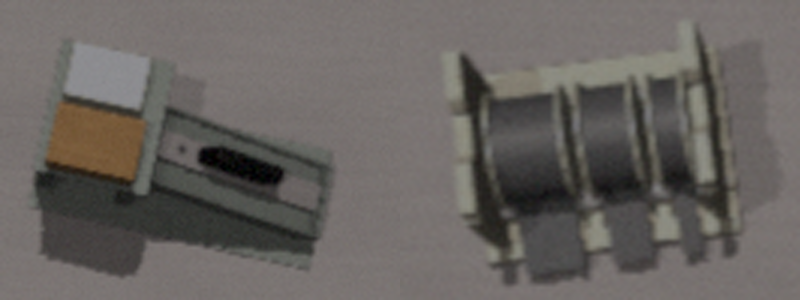

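The crop shows the steel bar in the rack with a black grip, from about top px (401,237) to (428,243), which confirms the choice. The dispenser's cheeks run roughly from (213,195) to (283,245). Now I'll get rough positions.

```bash
python3 - <<'E'
from h import *
np.set_printoptions(suppress=True,precision=3)
c=camera_info('top');s=camera_info('scene')
print('grip ends',onz(c,400.8,237.3,135),onz(c,428.1,243.3,95))
f=lambda x,y:(200+x/4,180+y*80/300)
for p in[(453,55),(468,212),(686,25),(708,183)]:
    pass
print('corners',[onz(c,*f(x-400,y),z) for x,y,z in[(453,60,124),(688,25,124),(490,250,124),(735,232,124)]])
print('rack c', onz(c,414.5,240.3,115), 'tape',onz(c,133,262,30),'sleeve',onz(c,132,223,40),'dish',onz(c,532,273,10))
w=camera_info('wrist');o=get_obs()
from scipy.spatial.transform import Rotation as Ro
q=o['tool_rot'];T=Ro.from_quat([*q[1:],q[0]]).as_matrix()
print('wrist cam in tool',T.T@(-w['R'].T@w['t']-o['eef_pos']),'\n',w['R']@T,w['intrinsics'])
E
```

```text
grip ends [ 553.257 -195.831  135.   ] [ 546.498 -269.469   95.   ]
corners [array([654.142, 275.26 , 124.   ]), array([680.738, 127.356, 124.   ]), array([524.681, 244.81 , 124.   ]), array([539.209,  92.966, 124.   ])]
rack c [ 549.973 -232.327  115.   ] tape [495.415 499.018  30.   ] sleeve [598.709 507.016  40.   ] dish [ 486.303 -556.866   10.   ]
wrist cam in tool [  79.883    0.585 -131.504] 
 [[-0.001  1.    -0.001]
 [-0.95  -0.001 -0.311]
 [-0.311  0.     0.95 ]] [[355.695   0.    321.937]
 [  0.    355.695 240.108]
 [  0.      0.      1.   ]]
```

```bash
cat >> h.py <<'E'
from scipy.spatial.transform import Rotation as Ro
np.set_printoptions(suppress=True,precision=2)
def tool(psi,tilt=0):
    """tool x horizontally at heading psi (deg), pitched up by tilt deg; tool z along the fingers"""
    p,a=np.radians(psi),np.radians(tilt)
    u=np.array([np.cos(p),np.sin(p),0]);k=np.array([0,0,1.])
    x=np.cos(a)*u+np.sin(a)*k;z=np.sin(a)*u-np.cos(a)*k
    return np.column_stack([x,np.cross(z,x),z])
def cur():
    o=get_obs();q=o['tool_rot'];return o,np.array(o['eef_pos']),Ro.from_quat([*q[1:],q[0]]).as_matrix()
def delta(P,R):
    o,p,T=cur();d=T.T@(np.asarray(P)-p)/10;r=np.degrees(Ro.from_matrix(T.T@R).as_rotvec())
    print('t',round(o['t'],2),'pos',p,'t_cm',d,'a_deg',r,'open',o['opening'],'F',o['grasp_force'],o['contact_force'])
E
python3 -c "
from h import *
delta([545,-232,265],tool(85))"
```

```text
t 0.1 pos [274.48 561.18 241.81] t_cm [-59.15 -59.37  -2.25] a_deg [-0.05  0.04 68.94] open 85.48094376999362 F 0.0 [-0.44  0.22  0.38]
```

Call:
play_rows(
  deltas=[
    {"tx": -59, "ty": -59.4, "tz": -2.3, "az": 69, "jaw": 0},
    {"tx": -59, "ty": -59.4, "tz": -2.3, "az": 69, "jaw": 0},
    {"tx": -59, "ty": -59.4, "tz": -2.3, "az": 69, "jaw": 0},
    {"tx": -59, "ty": -59.4, "tz": -2.3, "az": 69, "jaw": 0},
    {"tx": -59, "ty": -59.4, "tz": -2.3, "az": 69, "jaw": 0},
    {"tx": -59, "ty": -59.4, "tz": -2.3, "az": 69, "jaw": 0},
    {"tx": -59, "ty": -59.4, "tz": -2.3, "az": 69, "jaw": 0},
    {"tx": -59, "ty": -59.4, "tz": -2.3, "az": 69, "jaw": 0},
  ],
)

```text
invalid input at $.deltas[0]: expected keys ax, ay, az, tx, ty, tz, jaw
```

```bash
python3 -c "
from h import *
delta([545,-232,265],tool(85))"
```

```text
t 0.1 pos [274.48 561.18 241.81] t_cm [-59.15 -59.37  -2.25] a_deg [-0.05  0.04 68.94] open 85.48094376999362 F 0.0 [-0.44  0.22  0.38]
```

Call:
play_rows(
  deltas=[
    {"ax": 0, "ay": 0, "az": 69, "tx": -59, "ty": -59.4, "tz": -2.3, "jaw": 0},
    {"ax": 0, "ay": 0, "az": 69, "tx": -59, "ty": -59.4, "tz": -2.3, "jaw": 0},
    {"ax": 0, "ay": 0, "az": 69, "tx": -59, "ty": -59.4, "tz": -2.3, "jaw": 0},
    {"ax": 0, "ay": 0, "az": 69, "tx": -59, "ty": -59.4, "tz": -2.3, "jaw": 0},
    {"ax": 0, "ay": 0, "az": 69, "tx": -59, "ty": -59.4, "tz": -2.3, "jaw": 0},
    {"ax": 0, "ay": 0, "az": 69, "tx": -59, "ty": -59.4, "tz": -2.3, "jaw": 0},
    {"ax": 0, "ay": 0, "az": 69, "tx": -59, "ty": -59.4, "tz": -2.3, "jaw": 0},
    {"ax": 0, "ay": 0, "az": 69, "tx": -59, "ty": -59.4, "tz": -2.3, "jaw": 0},
  ],
)

```text
t: 0.77
eef_pos: [381.7, 243.9, 251.5]
tool_rot: [-0.0, 0.667, 0.745, 0.0]
contact_force: [1.2, 0.6, 0.5]
opening: 85.5
grasp_force: 0.0
```

```bash
python3 -c "
from h import *
delta([545,-232,265],tool(85))"
```

```text
t 0.77 pos [381.71 243.92 251.52] t_cm [-49.1   11.01  -1.36] a_deg [-0.01 -0.01 11.3 ] open 85.50773762907589 F 0.0 [1.23 0.61 0.48]
```

Call:
play_rows(
  deltas=[
    {"ax": 0, "ay": 0, "az": 11, "tx": -49, "ty": 11, "tz": -1.4, "jaw": 0},
    {"ax": 0, "ay": 0, "az": 11, "tx": -49, "ty": 11, "tz": -1.4, "jaw": 0},
    {"ax": 0, "ay": 0, "az": 11, "tx": -49, "ty": 11, "tz": -1.4, "jaw": 0},
    {"ax": 0, "ay": 0, "az": 11, "tx": -49, "ty": 11, "tz": -1.4, "jaw": 0},
    {"ax": 0, "ay": 0, "az": 11, "tx": -49, "ty": 11, "tz": -1.4, "jaw": 0},
    {"ax": 0, "ay": 0, "az": 11, "tx": -49, "ty": 11, "tz": -1.4, "jaw": 0},
    {"ax": 0, "ay": 0, "az": 11, "tx": -49, "ty": 11, "tz": -1.4, "jaw": 0},
    {"ax": 0, "ay": 0, "az": 11, "tx": -49, "ty": 11, "tz": -1.4, "jaw": 0},
  ],
)

```text
t: 1.43
eef_pos: [491.9, -70.6, 260.8]
tool_rot: [-0.0, 0.733, 0.68, 0.0]
contact_force: [1.5, 1.1, 0.3]
opening: 85.2
grasp_force: 0.0
```

```bash
python3 -c "
from h import *
delta([545,-232,265],tool(85))"
```

```text
t 1.43 pos [491.88 -70.56 260.82] t_cm [-15.7    6.52  -0.42] a_deg [-0.   -0.01  0.66] open 85.18997071938087 F 0.0 [1.54 1.1  0.29]
```

Call:
play_rows(
  deltas=[
    {"ax": 0, "ay": 0, "az": 0.5, "tx": -15, "ty": 6.2, "tz": -0.4, "jaw": 0},
    {"ax": 0, "ay": 0, "az": 0.5, "tx": -15, "ty": 6.2, "tz": -0.4, "jaw": 0},
    {"ax": 0, "ay": 0, "az": 0.5, "tx": -15, "ty": 6.2, "tz": -0.4, "jaw": 0},
    {"ax": 0, "ay": 0, "az": 0.5, "tx": -15, "ty": 6.2, "tz": -0.4, "jaw": 0},
    {"ax": 0, "ay": 0, "az": 0.5, "tx": -15, "ty": 6.2, "tz": -0.4, "jaw": 0},
    {"ax": 0, "ay": 0, "az": 0.5, "tx": -15, "ty": 6.2, "tz": -0.4, "jaw": 0},
    {"ax": 0, "ay": 0, "az": 0.5, "tx": -15, "ty": 6.2, "tz": -0.4, "jaw": 0},
  ],
)

```text
t: 2.02
eef_pos: [541.9, -222.4, 264.3]
tool_rot: [-0.001, 0.736, 0.676, -0.0]
contact_force: [-0.2, 0.7, 0.9]
opening: 85.4
grasp_force: 0.0
```

```bash
python3 -c "
from h import *
delta([545,-232,265],tool(85))
import pickle
c=camera_info('wrist');im=read_camera('wrist');cv2.imwrite('pics/w1.png',im[:,:,::-1]);pickle.dump(c,open('w1.pkl','wb'))
"
```

```text
t 2.02 pos [ 541.91 -222.45  264.26] t_cm [-0.93  0.39 -0.07] a_deg [-0.06 -0.02  0.13] open 85.39790805845566 F 0.0 [-0.19  0.75  0.91]
```

View pics/w1.png

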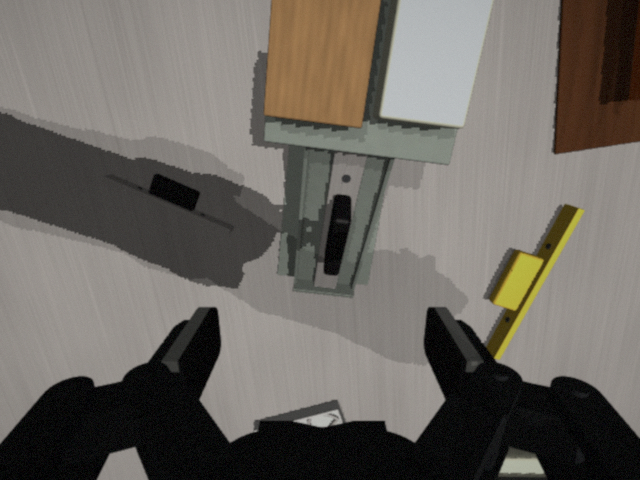

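The view shows the grip at px (332–343, 196–274), with its top-face break near y≈222. The deck front edge runs (266,146)–(449,164) and the lip (293,291)–(353,296). Now a zoomed crop of the grip and lip.

```bash
python3 -c "
import cv2
i=cv2.imread('pics/w1.png')[180:305,280:400]
i=cv2.convertScaleAbs(i,alpha=2.2,beta=10)
cv2.imwrite('pics/w1c.png',cv2.resize(i,None,fx=4.8,fy=4.8,interpolation=cv2.INTER_NEAREST))"
```

```text
(no output)
```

View pics/w1c.png

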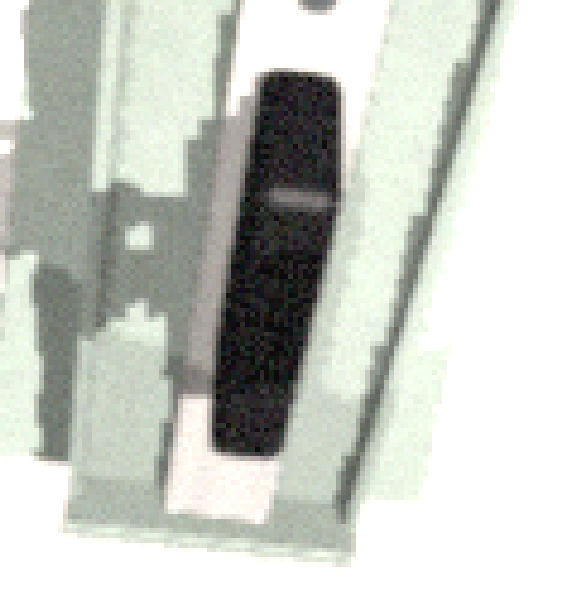

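The crop, mapped to full pixels, shows: the end-face foot at (342.5,195), the upper edge of the top face at (342.7,221.3), the lower edge of the top face at (331.3,274.8) and the bar's low end at (325.2,287.7). I'll solve the bar pose from these points plus the top view.

```bash
python3 - <<'E'
from h import *
import pickle
from scipy.optimize import least_squares
w=pickle.load(open('w1.pkl','rb'));c=camera_info('top')
obs=[(w,(35,0,8),(342.5,195)),(w,(34.5,0,40),(342.7,221.3)),(w,(-35,0,39),(331.3,274.8)),(w,(-100,0,8),(325.2,287.7)),
(c,(35,0,8),(400.8,237.3)),(c,(-35,0,39),(428.1,242.6))]
def Rk(psi):
    T=tool(psi,30);return np.column_stack([T[:,0],-T[:,1],-T[:,2]])
def f(x,o=obs): return np.concatenate([proj(cc,x[:3]+Rk(x[3])@np.array(m))-p for cc,m,p in o])
for o in(obs,obs[:4]):
    r=least_squares(f,[550,-230,80,85],args=(o,),x_scale=[10,10,10,1]);print(r.x);print(r.fun.reshape(-1,2))
x=r.x
a,b=onz(w,266,146,183),onz(w,449,164,183);d=b-a;print('deck',a,b,np.linalg.norm(d),'psi',np.degrees(np.arctan2(d[1],d[0]))+90)
E
```

```text
[ 556.1  -224.05   82.71   78.53]
[[ 0.38 -0.95]
 [-0.7   0.81]
 [-0.02  0.17]
 [ 0.26 -0.64]
 [-0.42 -1.1 ]
 [ 1.63  0.57]]
[ 556.17 -224.27   82.34   78.41]
[[ 0.53 -0.76]
 [-0.58  0.96]
 [-0.04  0.21]
 [ 0.17 -0.63]]
deck [ 515.67 -151.71  183.  ] [ 621.53 -171.11  183.  ] 107.62796315673036 psi 79.61662589621415
```

Call:
play_rows(
  deltas=[
    {"ax": -0.5, "ay": 7, "az": 1.5, "tx": -2.5, "ty": 0.2, "tz": 1, "jaw": 0},
    {"ax": -1, "ay": 14, "az": 3, "tx": -4.5, "ty": 0.4, "tz": 3, "jaw": 0},
    {"ax": -1.3, "ay": 21, "az": 4.5, "tx": -5.5, "ty": 0.6, "tz": 5.5, "jaw": 0},
    {"ax": -1.7, "ay": 28, "az": 6, "tx": -6.1, "ty": 0.8, "tz": 7.8, "jaw": 0},
    {"ax": -1.7, "ay": 29.9, "az": 6.2, "tx": -6.1, "ty": 0.8, "tz": 7.8, "jaw": 0},
    {"ax": -1.7, "ay": 29.9, "az": 6.2, "tx": -6.1, "ty": 0.8, "tz": 7.8, "jaw": 0},
    {"ax": -1.7, "ay": 29.9, "az": 6.2, "tx": -6.1, "ty": 0.8, "tz": 7.8, "jaw": 0},
    {"ax": -1.7, "ay": 29.9, "az": 6.2, "tx": -6.1, "ty": 0.8, "tz": 7.8, "jaw": 0},
  ],
)

```text
t: 2.73
eef_pos: [545.7, -283.0, 187.3]
tool_rot: [-0.163, 0.746, 0.614, 0.199]
contact_force: [-0.1, -0.2, 0.0]
opening: 85.3
grasp_force: 0.0
```

```bash
python3 -c "
from h import *
delta(bar(0,120),TB)
import pickle
c=camera_info('wrist');im=read_camera('wrist');cv2.imwrite('pics/w2.png',im[:,:,::-1]);pickle.dump(c,open('w2.pkl','wb'))
print(proj(c,bar(35,8)),proj(c,bar(35,40)),proj(c,bar(-35,40)),proj(c,bar(-100,8)))
i=cv2.convertScaleAbs(im[:,:,::-1],alpha=2)[150:450,200:460]
cv2.imwrite('pics/w2c.png',cv2.resize(i,None,fx=2,fy=2))
"
```

```text
t 2.73 pos [ 545.66 -283.01  187.31] t_cm [-0.06 -0.12  0.07] a_deg [0.01 0.14 0.14] open 85.28904286442081 F 0.0 [-0.09 -0.25  0.02]
[319.78 193.26] [319.51 203.21] [319.58 306.15] [319.85 358.3 ]
```

View pics/w2c.png

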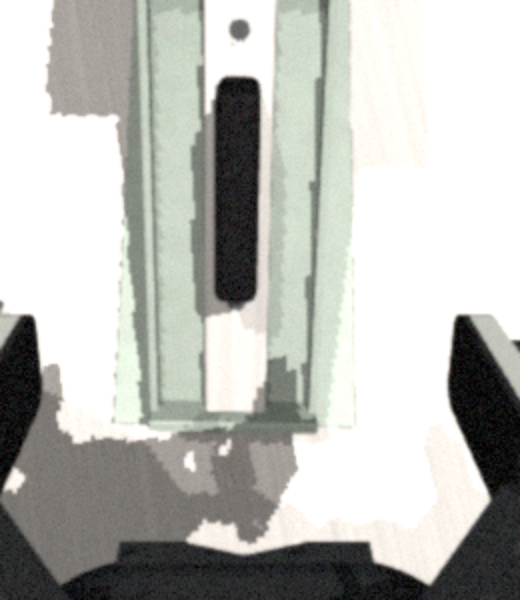

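The grip sits at px (319,189)–(318,300) and the bar's low end is at (318,355), all about 3 mm up-slope of my prediction. Refitting with this view:

```bash
python3 - <<'E'
from h import *
import pickle
from scipy.optimize import least_squares
w=pickle.load(open('w1.pkl','rb'));v=pickle.load(open('w2.pkl','rb'))
obs=[(w,(35,0,8),(342.5,195)),(w,(34.5,0,40),(342.7,221.3)),(w,(-35,0,39),(331.3,274.8)),(w,(-100,0,8),(325.2,287.7)),
(v,(35,0,8),(319,189)),(v,(-35,0,40),(318,300.5)),(v,(-100,0,8),(318,355))]
def f(x):
    T=tool(x[3],30);Rk=np.column_stack([T[:,0],-T[:,1],-T[:,2]])
    return np.concatenate([proj(cc,x[:3]+Rk@np.array(m))-p for cc,m,p in obs])
r=least_squares(f,[550,-230,80,85],x_scale=[10,10,10,1]);print(r.x);print(r.fun.reshape(-1,2))
x=r.x
s=open('h.py').read().replace("[556.1,-224.1,82.5]);PSI=78.8",f"[{x[0]:.1f},{x[1]:.1f},{x[2]:.1f}]);PSI={x[3]:.1f}")
open('h.py','w').write(s)
E
python3 -c "
from h import *
print(B,PSI);delta(bar(0,24),TB)"
```

```text
[ 556.02 -221.91   87.67   78.35]
[[ 0.53 -2.4 ]
 [-0.61 -0.19]
 [-0.34  0.2 ]
 [-0.2  -0.46]
 [ 0.31 -1.26]
 [ 0.17  2.16]
 [ 0.3   1.29]]
[ 556.  -221.9   87.7] 78.4
t 2.78 pos [ 545.95 -282.58  187.72] t_cm [ 0.35 -0.2   9.33] a_deg [-0.18  0.14  0.55] open 85.28010710028344 F 0.0 [-0.35 -0.54  0.64]
```

Call:
play_rows(
  deltas=[
    {"ax": 0, "ay": 0, "az": 0.3, "tx": 0.3, "ty": -0.2, "tz": 3, "jaw": 0},
    {"ax": -0.1, "ay": 0.1, "az": 0.5, "tx": 0.3, "ty": -0.2, "tz": 6, "jaw": 60},
    {"ax": -0.1, "ay": 0.1, "az": 0.5, "tx": 0.3, "ty": -0.2, "tz": 7.5, "jaw": 100},
    {"ax": -0.1, "ay": 0.1, "az": 0.5, "tx": 0.3, "ty": -0.2, "tz": 8.3, "jaw": 120},
    {"ax": -0.1, "ay": 0.1, "az": 0.5, "tx": 0.3, "ty": -0.2, "tz": 8.8, "jaw": 120},
    {"ax": -0.1, "ay": 0.1, "az": 0.5, "tx": 0.3, "ty": -0.2, "tz": 8.8, "jaw": 120},
  ],
  newtons=40,
)

```text
t: 3.28
eef_pos: [552.7, -237.3, 112.4]
tool_rot: [-0.164, 0.749, 0.61, 0.2]
contact_force: [-0.1, 0.2, -0.3]
opening: 45.4
grasp_force: 0.0
```

```bash
python3 -c "
from h import *
delta(bar(0,22.3),TB)
im=read_camera('wrist')
i=cv2.convertScaleAbs(im[:,:,::-1],alpha=2)[150:480,170:490]
cv2.imwrite('pics/w3c.png',cv2.resize(i,None,fx=1.8,fy=1.8))
"
```

```text
t 3.28 pos [ 552.71 -237.35  112.41] t_cm [0.13 0.01 0.7 ] a_deg [-0.08  0.   -0.03] open 45.35311474431233 F 0.0 [-0.07  0.25 -0.33]
```

View pics/w3c.png

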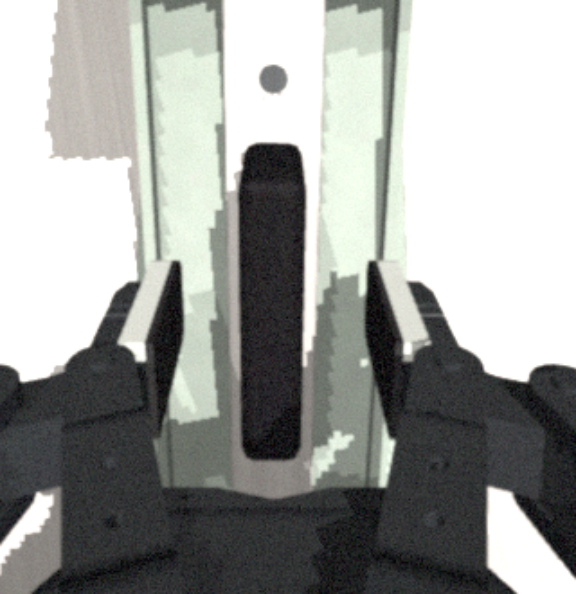

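Fingers straddle the grip, well centred (fingers' mid column 273, grip's 271). The grip's top face runs rows 252–404 in full pixels, its foot edge at 231. One check of height and along-offset from this view:

```bash
python3 - <<'E'
from h import *
from scipy.optimize import least_squares
c=camera_info('wrist')
ob=[((35,8),230.6),((35,39.5),251.7),((-35,39.5),404)]
r=least_squares(lambda x:[proj(c,bar(a+x[0],h+x[1]))[1]-v for (a,h),v in ob],[0,0]);print(r.x,r.fun)
delta(bar(r.x[0],23+r.x[1]),TB)
E
```

```text
[-2.45 -3.24] [-1.36  1.29 -0.2 ]
t 3.33 pos [ 552.65 -238.21  112.86] t_cm [-0.06  0.    1.04] a_deg [-0.03  0.02 -0.06] open 45.51188321586247 F 0.0 [-0.15 -0.35  0.28]
```

Call:
play_rows(
  deltas=[
    {"ax": 0, "ay": 0, "az": 0, "tx": 0, "ty": 0, "tz": 0.5, "jaw": 120},
    {"ax": 0, "ay": 0, "az": 0, "tx": 0, "ty": 0, "tz": 0.9, "jaw": 140},
    {"ax": 0, "ay": 0, "az": 0, "tx": 0, "ty": 0, "tz": 0.9, "jaw": 255},
    {"ax": 0, "ay": 0, "az": 0, "tx": 0, "ty": 0, "tz": 0.9, "jaw": 255},
    {"ax": 0, "ay": 0, "az": 0, "tx": 0, "ty": 0, "tz": 0.9, "jaw": 255},
    {"ax": 0, "ay": 0, "az": 0, "tx": 0, "ty": 0, "tz": 0.9, "jaw": 255},
    {"ax": 0, "ay": 0, "az": 0, "tx": 0, "ty": 0, "tz": 0.9, "jaw": 255},
    {"ax": 0, "ay": 0, "az": 0, "tx": 0, "ty": 0, "tz": 0.9, "jaw": 255},
  ],
  newtons=60,
)

```text
t: 4.0
eef_pos: [553.1, -234.4, 104.6]
tool_rot: [-0.164, 0.749, 0.609, 0.2]
contact_force: [-0.1, -2.2, 6.5]
opening: 13.5
grasp_force: 59.8
```

Call:
play_rows(
  deltas=[
    {"ax": 0, "ay": 0, "az": 0, "tx": 0, "ty": 0, "tz": -0.5, "jaw": 255},
    {"ax": 0, "ay": 0, "az": 0, "tx": 0, "ty": 0, "tz": -1.1, "jaw": 255},
    {"ax": 0, "ay": 0, "az": 0, "tx": 0, "ty": 0, "tz": -1.7, "jaw": 255},
    {"ax": 0, "ay": 0, "az": 0, "tx": 0, "ty": 0, "tz": -2.0, "jaw": 255},
    {"ax": 0, "ay": 0, "az": 0, "tx": 0, "ty": 0, "tz": -2.0, "jaw": 255},
  ],
)

```text
t: 4.42
eef_pos: [551.1, -244.5, 122.2]
tool_rot: [-0.164, 0.749, 0.61, 0.2]
contact_force: [0.2, 0.4, -3.2]
opening: 13.4
grasp_force: 58.6
```

```bash
python3 -c "
from h import *
delta(bar(0,44),TB)
im=read_camera('wrist')
i=cv2.convertScaleAbs(im[:,:,::-1],alpha=2)[100:480,170:490]
cv2.imwrite('pics/w4c.png',cv2.resize(i,None,fx=1.5,fy=1.5))
"
```

```text
t 4.42 pos [ 551.1  -244.47  122.24] t_cm [ 0.27  0.03 -0.25] a_deg [ 0.    0.01 -0.15] open 13.420899425774152 F 58.588156308978796 [ 0.19  0.45 -3.23]
```

View pics/w4c.png

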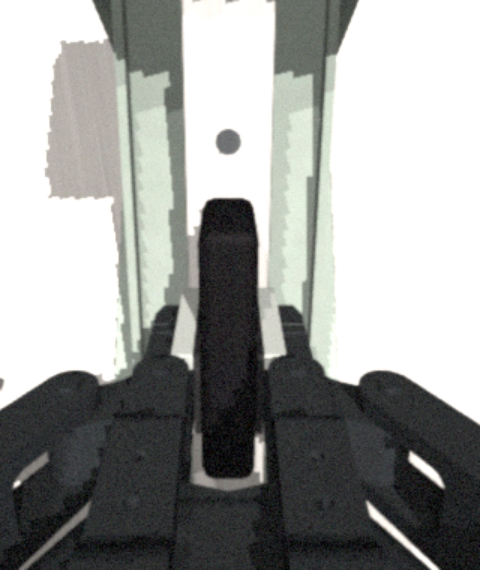

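The bar is held, lifted clear of the lip and still under the deck. Now slide down-slope, then up.

Call:
play_rows(
  deltas=[
    {"ax": 0, "ay": 0, "az": 0, "tx": -2, "ty": 0, "tz": -0.1, "jaw": 255},
    {"ax": 0, "ay": 0, "az": 0, "tx": -4.5, "ty": 0, "tz": -0.2, "jaw": 255},
    {"ax": 0, "ay": 0, "az": 0, "tx": -7, "ty": 0, "tz": -0.8, "jaw": 255},
    {"ax": 0, "ay": 0, "az": 0, "tx": -7.5, "ty": 0, "tz": -4, "jaw": 255},
    {"ax": 0, "ay": 0, "az": 0, "tx": -6, "ty": 0, "tz": -7.5, "jaw": 255},
    {"ax": 0, "ay": 0, "az": 0, "tx": -4.5, "ty": 0, "tz": -11, "jaw": 255},
    {"ax": 0, "ay": 0, "az": 0, "tx": -3, "ty": 0, "tz": -14.5, "jaw": 255},
    {"ax": 0, "ay": 0, "az": 0, "tx": -2, "ty": 0, "tz": -16.5, "jaw": 255},
  ],
)

```text
t: 5.13
eef_pos: [531.1, -342.7, 258.0]
tool_rot: [-0.163, 0.749, 0.61, 0.2]
contact_force: [-0.2, -0.5, -2.2]
opening: 13.3
grasp_force: 59.5
```

```bash
python3 - <<'E'
from h import *
c=camera_info('wrist');o,p,T=cur()
# grip offset in tool frame: x offset, z such that rows match
from scipy.optimize import least_squares
ob=[((35,-16),233),((35,15.5),256.7),((-35,15.5),418)]
def P(a,h): return p+T[:,0]*a-T[:,2]*h
r=least_squares(lambda x:[proj(c,P(a+x[0],h+x[1]))[1]-v for (a,h),v in ob],[0,0]);print('grip centre in tool (x, up)',r.x,r.fun)
delta([480,-250,330],tool(80))
E
```

```text
grip centre in tool (x, up) [1.06 0.08] [-1.26  1.18 -0.19]
t 5.13 pos [ 531.15 -342.72  258.03] t_cm [10.56 -6.89 -2.23] a_deg [  0.48 -29.93  -1.69] open 13.254927073946718 F 59.50730112846941 [-0.24 -0.51 -2.22]
```

```bash
python3 - <<'E'
from h import *
delta([500,-250,340],tool(85))
E
```

```text
t 5.13 pos [ 531.15 -342.72  258.03] t_cm [11.41 -4.93 -2.89] a_deg [  1.79 -29.89  -6.57] open 13.254927073946718 F 59.50730112846941 [-0.24 -0.51 -2.22]
```

Call:
play_rows(
  deltas=[
    {"ax": 0.3, "ay": -6, "az": -1.3, "tx": 2.5, "ty": -1, "tz": -1, "jaw": 255},
    {"ax": 0.7, "ay": -12, "az": -2.6, "tx": 5, "ty": -2, "tz": -2, "jaw": 255},
    {"ax": 1.1, "ay": -18, "az": -4, "tx": 8, "ty": -3, "tz": -2.5, "jaw": 255},
    {"ax": 1.4, "ay": -24, "az": -5.3, "tx": 10, "ty": -4, "tz": -2.9, "jaw": 255},
    {"ax": 1.8, "ay": -29.9, "az": -6.6, "tx": 11.4, "ty": -4.9, "tz": -2.9, "jaw": 255},
    {"ax": 1.8, "ay": -29.9, "az": -6.6, "tx": 11.4, "ty": -4.9, "tz": -2.9, "jaw": 255},
  ],
)

```text
t: 5.63
eef_pos: [502.3, -242.2, 338.5]
tool_rot: [0.001, 0.733, 0.681, -0.001]
contact_force: [0.4, 0.7, -2.9]
opening: 12.8
grasp_force: 59.8
```

```bash
python3 - <<'E'
from h import *
delta([590,140,340],tool(97))
E
```

```text
t 5.63 pos [ 502.26 -242.22  338.47] t_cm [38.76  5.95 -0.22] a_deg [  0.01   0.11 -11.21] open 12.794828856328435 F 59.755698814988136 [ 0.39  0.66 -2.93]
```

Call:
play_rows(
  deltas=[
    {"ax": 0, "ay": 0, "az": -1, "tx": 3, "ty": 0.5, "tz": -0.2, "jaw": 255},
    {"ax": 0, "ay": 0, "az": -2, "tx": 7, "ty": 1, "tz": -0.2, "jaw": 255},
    {"ax": 0, "ay": 0, "az": -4, "tx": 11, "ty": 1.5, "tz": -0.2, "jaw": 255},
    {"ax": 0, "ay": 0, "az": -5, "tx": 15, "ty": 2, "tz": -0.2, "jaw": 255},
    {"ax": 0, "ay": 0, "az": -6, "tx": 19, "ty": 2.7, "tz": -0.2, "jaw": 255},
    {"ax": 0, "ay": 0, "az": -7, "tx": 23, "ty": 3.5, "tz": -0.2, "jaw": 255},
    {"ax": 0, "ay": 0, "az": -8, "tx": 27, "ty": 4, "tz": -0.2, "jaw": 255},
    {"ax": 0, "ay": 0, "az": -9, "tx": 30, "ty": 4.6, "tz": -0.2, "jaw": 255},
  ],
)

```text
t: 6.3
eef_pos: [571.7, 49.7, 338.7]
tool_rot: [-0.002, 0.68, 0.733, 0.0]
contact_force: [1.2, 0.6, -3.1]
opening: 13.1
grasp_force: 59.8
```

```bash
python3 - <<'E'
from h import *
delta([590,140,340],tool(97))
E
```

```text
t 6.3 pos [571.67  49.69 338.71] t_cm [ 8.87  2.5  -0.1 ] a_deg [-0.18 -0.21 -2.74] open 13.06481566325375 F 59.80556485243142 [ 1.24  0.59 -3.13]
```

Call:
play_rows(
  deltas=[
    {"ax": 0, "ay": 0, "az": -1, "tx": 3, "ty": 0.8, "tz": 0, "jaw": 255},
    {"ax": 0, "ay": 0, "az": -2, "tx": 6, "ty": 1.6, "tz": 0, "jaw": 255},
    {"ax": 0, "ay": 0, "az": -2.5, "tx": 8.5, "ty": 2.5, "tz": 0, "jaw": 255},
    {"ax": 0, "ay": 0, "az": -2.5, "tx": 8.5, "ty": 2.5, "tz": 0, "jaw": 255},
    {"ax": 0, "ay": 0, "az": -2.5, "tx": 8.5, "ty": 2.5, "tz": 0, "jaw": 255},
    {"ax": 0, "ay": 0, "az": -2.5, "tx": 8.5, "ty": 2.5, "tz": 0, "jaw": 255},
  ],
)

```text
t: 6.8
eef_pos: [590.6, 131.8, 338.8]
tool_rot: [-0.002, 0.666, 0.746, -0.0]
contact_force: [-0.0, -1.2, -3.4]
opening: 13.0
grasp_force: 59.7
```

```bash
python3 - <<'E'
from h import *
import pickle
delta([590,140,340],tool(97))
c=camera_info('wrist');im=read_camera('wrist');cv2.imwrite('pics/w5.png',cv2.convertScaleAbs(im[:,:,::-1],alpha=1.5));pickle.dump(c,open('w5.pkl','wb'))
E
```

```text
t 6.8 pos [590.57 131.81 338.84] t_cm [ 0.82  0.04 -0.11] a_deg [-0.18 -0.12 -0.45] open 13.048915119131127 F 59.714169872459024 [-0.01 -1.17 -3.41]
```

View pics/w5.png

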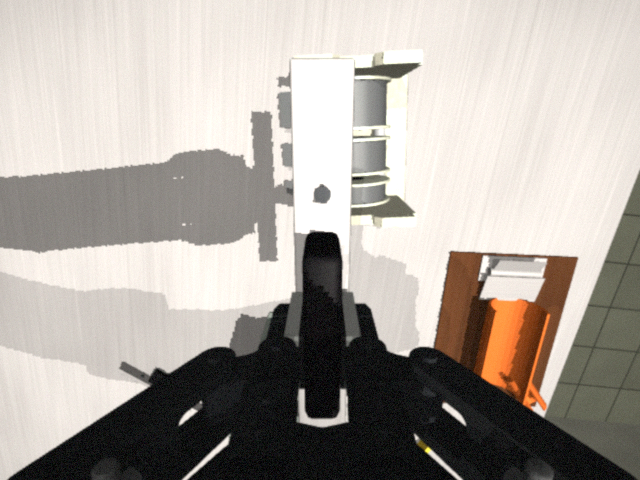

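The held bar hides the left part of the dispenser; only the +x cheek corners show, near (423,55) and (413,218). I'll shift toward the robot so the whole dispenser is in view.

Call:
play_rows(
  deltas=[
    {"ax": 0, "ay": 0, "az": 0, "tx": 0, "ty": -3, "tz": 0, "jaw": 255},
    {"ax": 0, "ay": 0, "az": 0, "tx": 0, "ty": -7, "tz": 0, "jaw": 255},
    {"ax": 0, "ay": 0, "az": 0, "tx": 0, "ty": -11, "tz": 0, "jaw": 255},
    {"ax": 0, "ay": 0, "az": 0, "tx": 0, "ty": -12, "tz": 0, "jaw": 255},
    {"ax": 0, "ay": 0, "az": 0, "tx": 0, "ty": -12, "tz": 0, "jaw": 255},
    {"ax": 0, "ay": 0, "az": 0, "tx": 0, "ty": -12, "tz": 0, "jaw": 255},
    {"ax": 0, "ay": 0, "az": 0, "tx": 0, "ty": -12, "tz": 0, "jaw": 255},
  ],
)

```text
t: 7.43
eef_pos: [472.2, 118.1, 339.7]
tool_rot: [-0.001, 0.666, 0.746, 0.0]
contact_force: [0.4, 0.7, -3.2]
opening: 13.2
grasp_force: 60.7
```

```bash
python3 - <<'E'
from h import *
import pickle
o,p,T=cur();print(p,o['t'])
c=camera_info('wrist');im=read_camera('wrist');cv2.imwrite('pics/w6.png',im[:,:,::-1]);pickle.dump(c,open('w6.pkl','wb'))
P=[proj(c,x) for x in([520,85,124],[520,285,124],[690,285,124],[690,85,124])];print(P)
u0,v0=np.min(P,0).astype(int)-12;u1,v1=np.max(P,0).astype(int)+12
u0=max(u0,0);v0=max(v0,0);print(u0,v0,u1,v1)
i=cv2.convertScaleAbs(im[v0:v1,u0:u1,::-1],alpha=1.25)
f=min(800/(u1-u0),600/(min(v1,480)-v0));f=int(f*100)/100;print(f)
cv2.imwrite('pics/w6c.png',cv2.resize(i,None,fx=f,fy=f,interpolation=cv2.INTER_CUBIC))
E
```

```text
[472.23 118.14 339.73] 7.4333
[array([364.2 , 245.31]), array([398.89,  26.36]), array([590.47,  51.15]), array([524.77, 262.66])]
352 14 602 274
2.3
```

View pics/w6c.png

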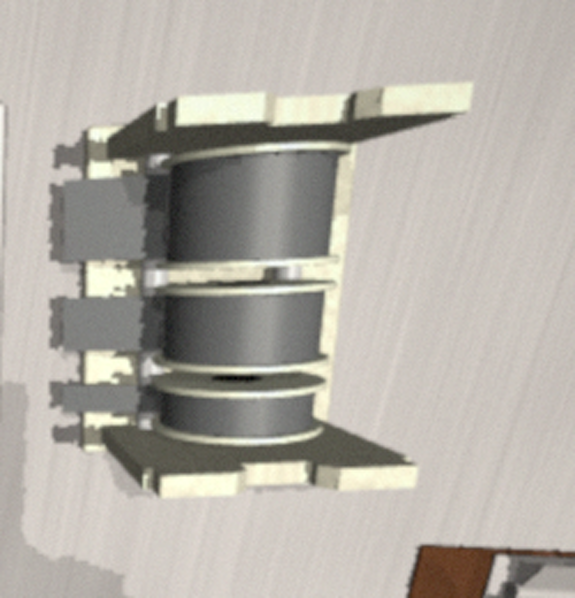

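All cheek tops are visible. In crop px, the +y cheek's top mid-line runs (177,111)→(471.5,96.5) and the −y cheek's (160,485.5)→(417,475). The notch mouths span x 266–384 and 242–337. Casting these onto z=124:

```bash
cat > d.py <<'E'
from h import *
import pickle
w=pickle.load(open('w6.pkl','rb'))
g=lambda x,y:onz(w,x/2.3+352,y/2.3+14,124)[:2]
A0,A1,B0,B1=g(177,111),g(471.5,96.5),g(160,485.5),g(417,475)
if __name__=='__main__':
    print(A0,A1,B0,B1,'len',np.linalg.norm(A1-A0),np.linalg.norm(B1-B0),'sep',np.linalg.norm(A0-B0),np.linalg.norm(A1-B1))
    h=lambda v:np.degrees(np.arctan2(v[1],v[0]))
    print('heads x',h(A1-A0),h(B1-B0),'y',h(A0-B0),h(A1-B1),'c',(A0+A1+B0+B1)/4)
    na=(g(266,107)+g(380,101))/2;nb=(g(242,482)+g(337,478))/2
    print('notch mids',na,nb,h(na-nb),(na+nb)/2,np.linalg.norm(na-nb))
E
python3 d.py
```

```text
[551.38 260.47] [662.11 278.03] [574.49 112.97] [685.44 130.37] len 112.11330783455524 112.30901586171221 sep 149.3035052958119 149.49074946817635
heads x 9.012814080529141 8.917167317354924 y 98.90530397511705 98.98038833811283 c [618.35 195.46]
notch mids [606.41 269.13] [630.48 121.85] 99.2808061454368 [618.45 195.49] 149.2384033327084
```

```bash
python3 - <<'E'
from d import *
v=pickle.load(open('w5.pkl','rb'))
for X in(A1,B1):print(proj(v,[*X,124]))
delta([618.5,194.5,180],tool(98.95))
E
```

```text
[422.21  56.04]
[415.71 220.97]
t 7.48 pos [472.32 118.21 339.51] t_cm [ 5.88 15.42 15.94] a_deg [-0.1  -0.14 -2.43] open 13.018840192106783 F 60.663650329224765 [-0.16  0.37 -2.44]
```

Call:
play_rows(
  deltas=[
    {"ax": 0, "ay": 0, "az": -1, "tx": 1.4, "ty": 3.5, "tz": 0, "jaw": 255},
    {"ax": 0, "ay": 0, "az": -2, "tx": 2.8, "ty": 7.2, "tz": 0, "jaw": 255},
    {"ax": -0.1, "ay": -0.1, "az": -2.4, "tx": 4.2, "ty": 11, "tz": 0.5, "jaw": 255},
    {"ax": -0.1, "ay": -0.1, "az": -2.4, "tx": 5.5, "ty": 14.4, "tz": 2, "jaw": 255},
    {"ax": -0.1, "ay": -0.1, "az": -2.4, "tx": 5.9, "ty": 15.4, "tz": 5, "jaw": 255},
    {"ax": -0.1, "ay": -0.1, "az": -2.4, "tx": 5.9, "ty": 15.4, "tz": 9, "jaw": 255},
    {"ax": -0.1, "ay": -0.1, "az": -2.4, "tx": 5.9, "ty": 15.4, "tz": 13, "jaw": 255},
    {"ax": -0.1, "ay": -0.1, "az": -2.4, "tx": 5.9, "ty": 15.4, "tz": 15.5, "jaw": 255},
  ],
)

```text
t: 8.15
eef_pos: [616.6, 194.4, 179.3]
tool_rot: [-0.001, 0.65, 0.76, -0.002]
contact_force: [-0.1, 0.3, -2.9]
opening: 13.2
grasp_force: 60.6
```

Call:
play_rows(
  deltas=[
    {"ax": 0, "ay": 0, "az": 0, "tx": 0, "ty": 0, "tz": 0, "jaw": 255},
    {"ax": 0, "ay": 0, "az": 0, "tx": 0, "ty": 0, "tz": 0, "jaw": 255},
    {"ax": 0, "ay": 0, "az": 0, "tx": 0, "ty": 0, "tz": 0, "jaw": 255},
  ],
)

```text
t: 8.4
eef_pos: [618.8, 195.1, 186.0]
tool_rot: [0.0, 0.65, 0.76, 0.001]
contact_force: [0.1, 0.2, -2.0]
opening: 13.3
grasp_force: 60.6
```

```bash
python3 - <<'E'
from d import *
delta([618.5,194.5,140],tool(98.95))
c=camera_info('wrist');im=read_camera('wrist');cv2.imwrite('pics/w7.png',im[:,:,::-1])
o,p,T=cur()
# held bar: black grip columns by row, in the tool frame
hsv=im.max(2)
for v in range(225,420,25):
    row=np.where(hsv[v,280:370]<35)[0]; print(v,row.min()+280 if len(row) else None,row.max()+280 if len(row) else None, end=' | ')
for x in(35,-35):print(proj(c,p+T[:,0]*x-T[:,2]*16))
E
```

```text
t 8.4 pos [618.75 195.07 185.96] t_cm [-0.06 -0.04  4.6 ] a_deg [ 0.1  -0.05 -0.01] open 13.255197538171425 F 60.62059774529189 [ 0.1   0.15 -2.04]
225 None None | 250 304 339 | 275 303 340 | 300 303 341 | 325 280 369 | 350 280 369 | 375 280 369 | 400 280 369 | [320.92 260.97]
[321.26 420.76]
```

Call:
play_rows(
  deltas=[
    {"ax": 0, "ay": 0, "az": 0, "tx": 0, "ty": 0, "tz": 1.5, "jaw": 255},
    {"ax": 0, "ay": 0, "az": 0, "tx": 0, "ty": 0, "tz": 3, "jaw": 255},
    {"ax": 0, "ay": 0, "az": 0, "tx": 0, "ty": 0, "tz": 3.8, "jaw": 255},
    {"ax": 0, "ay": 0, "az": 0, "tx": 0, "ty": 0, "tz": 4.2, "jaw": 255},
    {"ax": 0, "ay": 0, "az": 0, "tx": 0, "ty": 0, "tz": 4.5, "jaw": 255},
    {"ax": 0, "ay": 0, "az": 0, "tx": 0, "ty": 0, "tz": 4.7, "jaw": 255},
    {"ax": 0, "ay": 0, "az": 0, "tx": 0, "ty": 0, "tz": 4.7, "jaw": 255},
  ],
)

```text
t: 9.03
eef_pos: [617.7, 195.2, 137.7]
tool_rot: [-0.0, 0.65, 0.76, 0.0]
contact_force: [-0.5, 0.3, -3.0]
opening: 13.3
grasp_force: 60.8
```

Call:
play_rows(
  deltas=[
    {"ax": 0, "ay": 0, "az": 0, "tx": 0, "ty": 0, "tz": 0.15, "jaw": 255},
    {"ax": 0, "ay": 0, "az": 0, "tx": 0, "ty": 0, "tz": 0.3, "jaw": 255},
    {"ax": 0, "ay": 0, "az": 0, "tx": 0, "ty": 0, "tz": 0.3, "jaw": 255},
    {"ax": 0, "ay": 0, "az": 0, "tx": 0, "ty": 0, "tz": 0.3, "jaw": 255},
  ],
)

```text
t: 9.37
eef_pos: [617.5, 195.1, 134.4]
tool_rot: [-0.0, 0.65, 0.76, 0.0]
contact_force: [0.4, 0.7, -2.3]
opening: 13.1
grasp_force: 60.8
```

Call:
play_rows(
  deltas=[
    {"ax": 0, "ay": 0, "az": 0, "tx": 0, "ty": 0, "tz": 0.1, "jaw": 255},
    {"ax": 0, "ay": 0, "az": 0, "tx": 0, "ty": 0, "tz": 0.2, "jaw": 255},
    {"ax": 0, "ay": 0, "az": 0, "tx": 0, "ty": 0, "tz": 0.2, "jaw": 255},
    {"ax": 0, "ay": 0, "az": 0, "tx": 0, "ty": 0, "tz": 0.2, "jaw": 255},
  ],
)

```text
t: 9.7
eef_pos: [617.4, 195.1, 132.2]
tool_rot: [-0.0, 0.65, 0.76, 0.0]
contact_force: [-0.2, -0.3, -1.8]
opening: 13.0
grasp_force: 60.8
```

Call:
play_rows(
  deltas=[
    {"ax": 0, "ay": 0, "az": 0, "tx": 0, "ty": 0, "tz": 0.1, "jaw": 255},
    {"ax": 0, "ay": 0, "az": 0, "tx": 0, "ty": 0, "tz": 0.2, "jaw": 255},
    {"ax": 0, "ay": 0, "az": 0, "tx": 0, "ty": 0, "tz": 0.2, "jaw": 255},
    {"ax": 0, "ay": 0, "az": 0, "tx": 0, "ty": 0, "tz": 0.2, "jaw": 255},
  ],
)

```text
t: 10.03
eef_pos: [617.4, 195.1, 130.2]
tool_rot: [-0.0, 0.65, 0.76, 0.0]
contact_force: [0.5, 0.3, -3.3]
opening: 13.4
grasp_force: 60.8
```

Call:
play_rows(
  deltas=[
    {"ax": 0, "ay": 0, "az": 0, "tx": 0, "ty": 0, "tz": 0.1, "jaw": 255},
    {"ax": 0, "ay": 0, "az": 0, "tx": 0, "ty": 0, "tz": 0.2, "jaw": 255},
    {"ax": 0, "ay": 0, "az": 0, "tx": 0, "ty": 0, "tz": 0.2, "jaw": 255},
    {"ax": 0, "ay": 0, "az": 0, "tx": 0, "ty": 0, "tz": 0.2, "jaw": 255},
  ],
)

```text
t: 10.37
eef_pos: [617.6, 195.1, 129.5]
tool_rot: [-0.0, 0.65, 0.76, 0.0]
contact_force: [-7.1, -1.4, 16.8]
opening: 12.9
grasp_force: 64.0
```

Call:
play_rows(
  deltas=[
    {"ax": 0, "ay": 0, "az": 0, "tx": 0, "ty": -0.1, "tz": 0, "jaw": 255},
    {"ax": 0, "ay": 0, "az": 0, "tx": 0, "ty": -0.1, "tz": 0, "jaw": 255},
    {"ax": 0, "ay": 0, "az": 0, "tx": 0, "ty": -0.1, "tz": 0, "jaw": 255},
  ],
)

```text
t: 10.62
eef_pos: [617.5, 195.1, 129.5]
tool_rot: [0.0, 0.65, 0.76, 0.001]
contact_force: [-0.1, -0.5, 11.0]
opening: 13.1
grasp_force: 63.1
```

```bash
python3 - <<'E'
from d import *
o=get_obs();print(o['torque'],o['contact_force'])
delta([618.5,194.5,129],tool(98.95))
c=camera_info('wrist');im=read_camera('wrist');cv2.imwrite('pics/w8.png',im[:,:,::-1])
hs=im.astype(int).sum(2)
for v in(20,40,60,80,100,120,150,180): print(v,[int(x) for x in hs[v,200:460:8]])
for n,X in(('A0',A0),('A1',A1),('ctr end',None)):
    if X is not None: print(n,proj(c,[*X,124]))
E
```

```text
[-0.16  0.13 -0.02] [-0.06 -0.53 11.01]
t 10.62 pos [617.49 195.15 129.54] t_cm [-0.08  0.09  0.05] a_deg [ 0.13 -0.07  0.01] open 13.108340289797352 F 63.14657562807042 [-0.06 -0.53 11.01]
20 [466, 462, 463, 463, 478, 485, 463, 477, 483, 477, 461, 474, 479, 478, 471, 483, 480, 478, 480, 469, 472, 486, 476, 487, 472, 472, 468, 467, 484, 472, 468, 490, 477]
40 [465, 461, 463, 473, 475, 482, 474, 483, 490, 483, 466, 497, 493, 486, 486, 484, 483, 490, 490, 483, 484, 483, 487, 489, 505, 476, 490, 487, 493, 500, 476, 486, 482]
60 [476, 462, 470, 477, 494, 483, 490, 482, 493, 500, 494, 486, 537, 530, 544, 552, 564, 553, 552, 547, 493, 491, 496, 490, 486, 493, 493, 501, 495, 490, 497, 477, 484]
80 [493, 470, 486, 493, 493, 483, 483, 495, 487, 479, 502, 493, 567, 564, 581, 585, 596, 594, 593, 558, 490, 502, 493, 514, 500, 489, 497, 502, 500, 482, 495, 493, 492]
100 [502, 478, 493, 508, 495, 489, 500, 490, 385, 261, 283, 272, 569, 573, 582, 594, 602, 592, 597, 506, 485, 496, 499, 495, 499, 503, 500, 511, 489, 490, 496, 484, 491]
120 [498, 487, 482, 592, 569, 559, 573, 580, 468, 216, 341, 325, 570, 581, 577, 597, 602, 591, 600, 476, 605, 343, 584, 604, 583, 594, 603, 608, 537, 485, 489, 492, 486]
150 [538, 537, 575, 575, 579, 580, 596, 604, 477, 471, 441, 347, 572, 579, 583, 593, 602, 599, 602, 358, 217, 391, 416, 604, 592, 602, 583, 580, 604, 610, 603, 601, 607]
180 [172, 168, 164, 154, 154, 180, 149, 169, 176, 218, 207, 162, 566, 577, 586, 598, 597, 595, 598, 284, 283, 270, 240, 199, 537, 526, 537, 537, 499, 517, 493, 503, 501]
A0 [172.  139.6]
A1 [473.96 138.99]
```

```bash
python3 - <<'E'
from d import *
c=camera_info('wrist');im=cv2.imread('pics/w8.png').astype(int)
for v in(128,134,140): print(v,[(u,int(im[v:v+3,u].sum(1).mean())) for u in range(248,396,4)])
print([proj(c,[*((A0+A1)/2+s*(A1-A0)/np.linalg.norm(A1-A0)),124])[0].round(1) for s in(-22.5,0,22.5)])
e=lambda s,a:proj(c,np.array([617.5,195.1,118-0.5])+tool(98.95)[:,0]*a+tool(98.95)[:,1]*s)
print('bar edges if seated',e(-12,75),e(12,75),'end',e(0,101),'edges raised 5mm',proj(c,np.array([617.5,195.1,123])+tool(98.95)[:,0]*75+tool(98.95)[:,1]*-12))
print('bar top end row', [int(im[v,322].sum()) for v in range(44,64,2)])
E
```

```text
128 [(248, 580), (252, 585), (256, 598), (260, 565), (264, 483), (268, 486), (272, 490), (276, 488), (280, 476), (284, 588), (288, 337), (292, 443), (296, 568), (300, 564), (304, 579), (308, 569), (312, 584), (316, 572), (320, 597), (324, 599), (328, 598), (332, 605), (336, 593), (340, 599), (344, 604), (348, 608), (352, 465), (356, 598), (360, 333), (364, 404), (368, 414), (372, 413), (376, 418), (380, 349), (384, 597), (388, 597), (392, 599)]
134 [(248, 587), (252, 583), (256, 597), (260, 568), (264, 487), (268, 487), (272, 488), (276, 491), (280, 482), (284, 507), (288, 309), (292, 421), (296, 572), (300, 570), (304, 577), (308, 573), (312, 583), (316, 571), (320, 597), (324, 604), (328, 599), (332, 611), (336, 599), (340, 600), (344, 602), (348, 608), (352, 446), (356, 487), (360, 279), (364, 423), (368, 416), (372, 413), (376, 410), (380, 291), (384, 603), (388, 606), (392, 609)]
140 [(248, 594), (252, 591), (256, 596), (260, 583), (264, 494), (268, 492), (272, 492), (276, 490), (280, 485), (284, 508), (288, 531), (292, 400), (296, 570), (300, 565), (304, 575), (308, 570), (312, 586), (316, 572), (320, 596), (324, 601), (328, 599), (332, 606), (336, 598), (340, 602), (344, 600), (348, 610), (352, 453), (356, 352), (360, 247), (364, 404), (368, 405), (372, 411), (376, 407), (380, 398), (384, 602), (388, 601), (392, 602)]
[np.float64(262.5), np.float64(323.1), np.float64(383.7)]
bar edges if seated [289.77 138.43] [351.53 138.38] end [320.52  64.56] edges raised 5mm [288.54 139.  ]
bar top end row [489, 484, 482, 486, 485, 486, 479, 442, 554, 587]
```

The view numbers show the bar (cols 292–353) centred in the notch mouth (262–383) on its floor, with 11 N of support. I'll release and withdraw straight up.

Call:
play_rows(
  deltas=[
    {"ax": 0, "ay": 0, "az": 0, "tx": 0, "ty": 0, "tz": 0, "jaw": 200},
    {"ax": 0, "ay": 0, "az": 0, "tx": 0, "ty": 0, "tz": 0, "jaw": 150},
    {"ax": 0, "ay": 0, "az": 0, "tx": 0, "ty": 0, "tz": 0, "jaw": 110},
    {"ax": 0, "ay": 0, "az": 0, "tx": 0, "ty": 0, "tz": 0, "jaw": 110},
    {"ax": 0, "ay": 0, "az": 0, "tx": 0, "ty": 0, "tz": 0, "jaw": 110},
    {"ax": 0, "ay": 0, "az": 0, "tx": 0, "ty": 0, "tz": 0, "jaw": 110},
  ],
)

```text
t: 11.17
eef_pos: [616.5, 195.0, 128.2]
tool_rot: [-0.0, 0.65, 0.76, 0.0]
contact_force: [-0.0, -0.4, -0.3]
opening: 48.6
grasp_force: 0.0
```

Call:
play_rows(
  deltas=[
    {"ax": 0, "ay": 0, "az": 0, "tx": 0, "ty": 0, "tz": -1, "jaw": 110},
    {"ax": 0, "ay": 0, "az": 0, "tx": 0, "ty": 0, "tz": -3, "jaw": 110},
    {"ax": 0, "ay": 0, "az": 0, "tx": 0, "ty": 0, "tz": -6, "jaw": 110},
    {"ax": 0, "ay": 0, "az": 0, "tx": 0, "ty": 0, "tz": -9, "jaw": 110},
    {"ax": 0, "ay": 0, "az": 0, "tx": 0, "ty": 0, "tz": -12, "jaw": 110},
    {"ax": 0, "ay": 0, "az": 0, "tx": 0, "ty": 0, "tz": -12, "jaw": 110},
    {"ax": 0, "ay": 0, "az": 0, "tx": 0, "ty": 0, "tz": -12, "jaw": 110},
    {"ax": 0, "ay": 0, "az": 0, "tx": 0, "ty": 0, "tz": -12, "jaw": 110},
  ],
)

```text
t: 11.83
eef_pos: [616.3, 194.9, 248.4]
tool_rot: [-0.0, 0.65, 0.76, 0.0]
contact_force: [-0.1, 0.1, -0.3]
opening: 48.8
grasp_force: 0.0
```

```bash
python3 - <<'E'
from d import *
o,p,T=cur();print(o['t'],p,o['opening'],o['contact_force'])
c=camera_info('wrist');im=read_camera('wrist')
cv2.imwrite('pics/w9.png',im[:,:,::-1])
m=(im.max(2)<38).astype(np.uint8);m[:,:270]=0;m[:,375:]=0
n,l,s,ce=cv2.connectedComponentsWithStats(m)
for k in range(1,n):
    if s[k,4]>150: print(s[k],ce[k],onz(c,*ce[k],145))
e=np.array([618.4,195.5,110]);Y=tool(98.95)[:,0]
print('expected grip top ends',[proj(c,e+Y*a+np.array([0,0,h])) for a,h in((35,8),(35,40),(-35,40))])
im=im.astype(int)
ends=[(v,int(im[v,318:326].sum(1).mean())) for v in range(60,140,3)];print(ends,'exp bar end',proj(c,e+Y*100+[0,0,8]))
v=int(proj(c,e+Y*75+[0,0,14])[1]);print(v,[(u,int(im[v,u].sum())) for u in range(260,390,3)])
E
```

```text
11.8333 [616.34 194.9  248.44] 48.752760989697705 [-0.11  0.11 -0.27]
[ 314  186   20  102 1514] [322.81 240.84] [616.85 198.04 145.  ]
[ 270  420  105   60 5920] [321.84 451.26] [645.77   9.28 145.  ]
expected grip top ends [array([324.27, 188.01]), array([324.57, 196.38]), array([324.4 , 293.17])]
[(60, 455), (63, 457), (66, 458), (69, 458), (72, 456), (75, 455), (78, 457), (81, 456), (84, 455), (87, 451), (90, 534), (93, 553), (96, 553), (99, 552), (102, 554), (105, 553), (108, 552), (111, 554), (114, 556), (117, 552), (120, 552), (123, 552), (126, 554), (129, 555), (132, 553), (135, 554), (138, 555)] exp bar end [324.41  93.19]
131 [(260, 552), (263, 546), (266, 553), (269, 553), (272, 553), (275, 564), (278, 553), (281, 564), (284, 565), (287, 568), (290, 562), (293, 458), (296, 458), (299, 461), (302, 481), (305, 288), (308, 485), (311, 545), (314, 553), (317, 543), (320, 538), (323, 566), (326, 568), (329, 565), (332, 568), (335, 557), (338, 563), (341, 525), (344, 340), (347, 378), (350, 383), (353, 365), (356, 451), (359, 563), (362, 569), (365, 562), (368, 568), (371, 567), (374, 564), (377, 573), (380, 569), (383, 566), (386, 570), (389, 570)]
```

```bash
python3 -c "
from workcell import *
print(hand_in())"
```

```text
the job is handed in; nothing more can be done
None
```

The keeper bar is out of the rack and lying grip up in both dispenser notches, about 1–2 mm off centre by the last camera check. The gripper is clear of it, and I handed the job in at about 12 s without getting a verdict back.

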